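Unlock the blade cabinet

TASK

The little grey blade cabinet is locked. Take its key out of the wooden stand and put it fully home in the lock on top of the cabinet, until the key's round shoulder lies flat on the lock plate: the lock plate was fitted off the middle to the left or right, so feel for it slowly and gently, without knocking or pressing hard on the lock. Then turn the key clockwise until the drawer springs ajar, leave the key upright in the lock, let go, and leave the other things where they are.

Things in the scene. Friction and masses are not known exactly. Their poses are not given: they have to be found in the camera images.
- lock_key: Loose key, about 40 g, standing in the wooden stand. Origin: centre of its lower end, z up to the bow. Flat steel bit 5 (key x) x 14 mm (key y), z 0 to 7 mm; round shank 5 mm thick; round shoulder 20 mm wide, underside at z 20 mm, 4 mm thick; bow 10 (x) x 28 mm (y), z 26 to 60 mm. Same after a half turn about z.
- key_grip (a point): Middle of the place to pinch the key, 46 mm above its lower end on its axis: the black plastic bow, 10 mm thick along the key's x. Axes as the key's.
- key_stand: Fixed wooden block, foot 56 x 56 mm, 30 mm high, origin under its centre. The key stands in its 7 x 16 mm slot, shoulder resting on the block's top, lower end 10 mm above the table, axes along the block's. In front of the work stands the sewing machine, on the right from y -0.35 and x 0.5 on tall wire shelving: come in over the machine, tool at 0.4 m.
- cabinet: Fixed grey cabinet 120 (x) x 130 (y) x 62 mm high, origin under its centre, drawer facing its -x. On top a flat steel lock plate 54 (x) x 92 (y) x 9 mm, axes parallel to the cabinet's, with the keyhole in its middle: a slot 7 (x) x 16 mm (y), right through, sharp-edged. The plate was fitted by hand, off the cabinet's centre along y.
- feel_start (a point): Blank spot on the lock plate where feeling can begin: level with the plate's top, 71 mm above the cabinet's origin and 20 mm to its -y; axes as the cabinet's. The keyhole's centre lies on the line from here along the cabinet's +y, 4 to 36 mm away, and must be felt for. Steel on steel is hard: touch it at 12 mm/s or slower; contact peaks over 60 N spoil the lock.
- plug (a joint): Turn of the plug under the plate, rad: 0 locked, grows clockwise from above, stop at 1.4. Its slot (6.5 x 15.5 mm, 9.5 to 21.5 mm below the plate's top) takes the bit; the key turns only when fully home (lower end 20 mm below the plate's top), with about 0.2 rad of play and 0.04 N m of friction, and is then held in. The hidden bolt is clear at about 0.9 to 1.0.
- drawer (a joint): Drawer opening in m: about 0 (up to 1 mm of play) while held by the hidden bolt; springs out by itself toward the cabinet's -x to 0.030 when the bolt is clear.
- spool_green: Bystander: wooden thread spool, 33 mm wide, 36 mm high, standing; origin under its centre.
- pattern_weight_steel: Bystander: steel disc, 38 mm wide, 15 mm high; origin under its centre.
- thimble: Bystander: thimble, 18 mm wide, 22 mm high; origin under its centre.
Mind the look-alikes: they are no part of the job. Leave any yellow look-alike of the lock_key alone.

How it is judged:
On the way, in this order (a step that is already met when the one before it is completed fails the run):
1. the key is fully home in the lock, upright, with the plug not yet turned (z of lock_key in the frame of feel_start below -0.018 m and horizontal distance between lock_key and feel_start below 0.042 m and angle between lock_key's own z axis and vertical below 0.15 rad and value of joint plug below 0.4 rad), for 0.1 s.
2. the plug is turned and the drawer springs ajar (value of joint plug above 0.8 rad and value of joint drawer above 0.02 m), for 0.1 s.
At the end, for the whole second after the job is handed in: the drawer stands more than 20 mm out, the plug is turned more than 0.8 rad, the key stands at rest in the lock (tip at least 16 mm below the plate's top, within 42 mm of feel_start, tilted less than 0.2 rad), and spool, steel weight and thimble are within 30 mm of where they stood (all of step 2 and z of lock_key in the frame of feel_start below -0.016 m and horizontal distance between lock_key and feel_start below 0.042 m and angle between lock_key's own z axis and vertical below 0.2 rad and linear speed of lock_key below 0.02 m/s and distance of each of spool_green, pattern_weight_steel, thimble from where it was at the start of the episode below 0.03 m); the robot touches nothing.
It fails at once if the key knocks or presses on the cabinet or its lock with more than 60 N (contact force between lock_key and cabinet above 60 N).
It fails at once if fingers or arm press on the cabinet with more than 60 N (contact force between the arm and cabinet above 60 N).
It fails at once if spool, steel weight or thimble pushed more than 30 mm away (distance of any of spool_green, pattern_weight_steel, thimble from where it was at the start of the episode above 0.03 m).
It also fails if it takes over 72 s, if anything falls off the work surface, if the arm or the gripper's body presses on something with over 40 N, if the wrist force passes 120 N, or if a joint passes its speed limit or range.

ROBOT

A 6-joint arm with a two-finger parallel gripper is mounted at the origin on a cart in front of the work surface, level with it; the furniture and walls round the work are solid. World frame = base frame: x ahead of the robot, y to its left, z up, the work surface at z = 0. Lengths are in m, angles in rad, forces in N, time in s.
With the tool pointing down it reaches from about 0.325 to 0.775 m from the base axis. Payload 9.3 kg.
Tool frame: the origin (TCP) lies at the very end of the fingers, on their centre line; the grasp point (between the pads) lies 19 mm behind it (env.grip_point_offset is the distance from the TCP to the grasp point, in m); z points along the fingers, y is the line along which they close (so a half turn about z gives the same grasp; the last joint's range is limited). The gripper opens to 85 mm and grips with 20 to 120 N. Pads are 22 mm wide; open, the fingers measure 114 mm over their backs; the gripper's body (76 mm by 85 mm) begins 54 mm behind the grasp point. The pads swing forward as they close: fully open they stand 13 mm farther back than shut.
Start: joints at [-1.348, 0.259, 0.021, 1.334, 0, 1.418], TCP at [0.202, -0.512, 0.231] pointing down, gripper open.
Joint ranges: [-3.04, 3.04], [-0.91, 1.82], [-1.04, 1.36], [-1.92, 1.95], [-1.52, 1.45], [-3.14, 3.14]. Speed limits (rad/s): [2.22, 2.22, 2.79, 3.14, 3.14, 3.14].

INTERFACE

Orientations are given as a rotation vector (axis times angle).
In Python, from rig import env gives the robot as it stands. The module is installed in compiled form; this text tells all that it offers.
- The arm moves only by the shell command python3 -m creep 'ROWS'. ROWS is a JSON object of lists of equal length, an entry for each row: "gripper": the closure, from 0 (fully open) to 1 (shut); "translation": the shift along the tool's x, y, z in units of 30 mm (1.0 is 30 mm), a list of three; "spin": the turn about the tool's z in units of 5 degrees (1.0 is 5 degrees). In form: {"gripper": [gripper, ...], "translation": [[dx, dy, dz], ...], "spin": [spin, ...]}. A call has 1 to 5 rows; each row shifts and turns the commanded pose from where the row before left it, along the tool's axes as they then stand; what a row does not reach is not made up. A row lasts 1/12 s, in which the tool goes at most 41.7 mm and 7.16 degrees, less where a joint would pass 70% of its speed; a pose out of reach is approached as far as the arm can. A call is refused whole if a number of a shift passes 1 or a number of a turn 1, either way. A call with a gripper value outside its range is refused whole. The fingers move at their own pace and stop on an object; the grip force is fixed at half the most. Time passes only in rows, so rows that do not move let the fingers close. It gives the time, the measured TCP pose, the force, the opening and the grip force at its end, in the units of the state.
- env.observe(): the state, without advancing time (a new reading comes with each control period).
- env.capture(name): name is "scene" or "side" or "wrist"; returns the picture (420x560x3 uint8, red, green, blue); there is no depth.
- env.camera_model(name): a dict with "fx", "fy", "cx", "cy" (pixels), "extrinsics" (4x4, takes a point from camera to world coordinates); the wrist camera has in their place "hand_eye" (4x4, takes a point from camera to tool coordinates, whose origin is the TCP and whose axes are the flange's). Camera axes: x right, y down, z forward; pixel columns grow to the right and rows downward; lengths in m; the calibration is good to about 2 mm. A picture is of the moment at which its call begins: read the wrist's pose just before it. camera_model takes no time and is no camera call.
- env.hand_in(): hands the job in; it is judged then, once.
The state is a dict: "clock": time; "joint_positions": joint angles; "joint_vel": joint speeds; "tau": joint torques, N m; "eef_pos": TCP position; "eef_rot": TCP orientation; "wrist_force": force on the tool from outside, world axes, zero at the start; "torque": the same for the moment, N m; "width": finger opening in m; "finger_force": force on a finger pad.
Only numpy, scipy, OpenCV 4.12 (cv2) and the standard library are available. Lean on these libraries where they do the work, as an engineer would, in place of code of your own. Each camera call takes 0.05 s, during which the arm holds its last target. There are 200 camera calls.

## Working session

There is one attempt and no reset: what is moved stays moved. The work goes in short steps, Python scripts to look and compute and a shell command to move; the robot and the scene stay as the last step left them, time stands still between calls to the robot, and variables do not carry over. Pictures are saved under pics/ and viewed, at most 10 in all, crops included, and the job is handed in when it is done.

```bash
mkdir -p pics; cat > h.py <<'E'
import numpy as np, cv2
from rig import env
from scipy.spatial.transform import Rotation as R
def ray(name,u,v,s=None):
    m=env.camera_model(name)
    if 'extrinsics' in m: T=np.array(m['extrinsics'])
    else:
        s=s or env.observe(); W=np.eye(4); W[:3,:3]=R.from_rotvec(s['eef_rot']).as_matrix(); W[:3,3]=s['eef_pos']; T=W@np.array(m['hand_eye'])
    d=T[:3,:3]@np.array([(u-m['cx'])/m['fx'],(v-m['cy'])/m['fy'],1]); return T[:3,3],d
def onz(name,u,v,z,s=None):
    o,d=ray(name,u,v,s); return o+d*(z-o[2])/d[2]
def two(a,b):
    (o1,d1),(o2,d2)=a,b; A=np.c_[d1,-d2]; t=np.linalg.lstsq(A,o2-o1,rcond=None)[0]
    p,q=o1+t[0]*d1,o2+t[1]*d2; return (p+q)/2,np.linalg.norm(p-q)
def proj(name,p,s=None):
    m=env.camera_model(name)
    T=np.array(m['extrinsics']); c=np.linalg.inv(T)@np.r_[p,1]; return c[0]/c[2]*m['fx']+m['cx'],c[1]/c[2]*m['fy']+m['cy']
E
python3 - <<'E'
from h import *
s=env.observe(); print(s)
for n in ["scene","side"]:
    cv2.imwrite(f'pics/{n}0.png',env.capture(n)[:,:,::-1]); m=env.camera_model(n); print(n,m['fx'],np.round(m['extrinsics'],3).tolist())
print(env.camera_model('wrist'))
E
```

```text
{'clock': 0.0, 'joint_positions': array([-1.34762849e+00,  2.59196009e-01,  2.07180041e-02,  1.33365289e+00,
       -4.04050481e-06,  1.41820383e+00]), 'joint_vel': array([ 0.00087069,  0.00010657, -0.00113012,  0.00161098,  0.00080951,
       -0.00026877]), 'tau': array([ 7.49378296e-05, -5.55641341e+01,  3.44528353e+01,  1.35510770e-02,
       -8.03548528e-05,  1.57836172e-05]), 'eef_pos': array([ 0.20177424, -0.5113486 ,  0.23064685]), 'eef_rot': array([-3.08499797e+00, -5.86527513e-01,  8.02679449e-05]), 'wrist_force': array([ 0.39525981, -0.16444591,  0.59426617]), 'torque': array([-0.01498561,  0.00328975,  0.00393574]), 'finger_force': 0.0, 'width': 0.08563646621285939}
scene 545.2384005775339 [[-0.999, -0.03, 0.015, 0.595], [-0.033, 0.864, -0.503, 0.534], [0.002, -0.503, -0.864, 0.92], [0.0, 0.0, 0.0, 1.0]]
side 415.39423738456196 [[-0.926, -0.266, 0.269, 0.37], [-0.378, 0.613, -0.694, 0.639], [0.02, -0.745, -0.667, 0.646], [0.0, 0.0, 0.0, 1.0]]
{'fx': 320.1632396135465, 'fy': 320.1632396135465, 'cx': 276.28798276679174, 'cy': 213.80176460716402, 'hand_eye': array([[ 5.88082940e-04, -9.61854794e-01, -2.73559883e-01,
         6.99636546e-02],
       [ 9.99999655e-01,  4.05159227e-04,  7.25173553e-04,
         4.42849478e-04],
       [-5.86676347e-04, -2.73560215e-01,  9.61854700e-01,
        -1.41442905e-01],
       [ 0.00000000e+00,  0.00000000e+00,  0.00000000e+00,
         1.00000000e+00]])}
```

View pics/scene0.png

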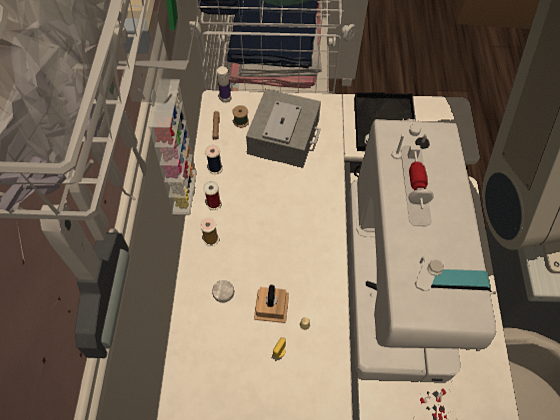

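View pics/side0.png

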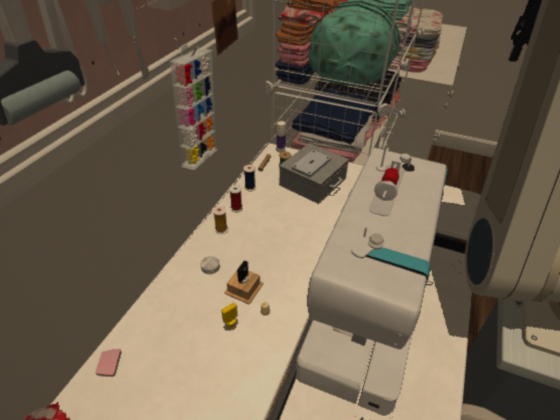

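The scene view shows the cabinet at about (284,127) with the plate and keyhole near (283,121). The stand with the black key is at (271,300), and the yellow look-alike lies at (279,348). The steel weight is at (223,290), the thimble at (305,323) and the spool at (240,115). The side view agrees: key at (243,272), cabinet at (313,172). I'll zoom in on both.

```bash
python3 - <<'E'
from h import *
a=cv2.imread('pics/scene0.png'); b=cv2.imread('pics/side0.png')
f=lambda i,x,y,w,h:cv2.resize(i[y:y+h,x:x+w],(400,300),interpolation=cv2.INTER_CUBIC)
cv2.imwrite('pics/z.png',np.vstack([np.hstack([f(a,235,85,96,72),f(a,245,275,60,45)+0]),np.hstack([f(b,270,140,88,66),f(b,215,255,60,45)])]))
print(proj('scene',[.5,-.2,0]),proj('side',[.5,-.2,0]))
E
```

```text
(np.float64(334.2454877107522), np.float64(130.86565443416964)) (np.float64(355.76367210582583), np.float64(187.47466028860697))
```

View pics/z.png

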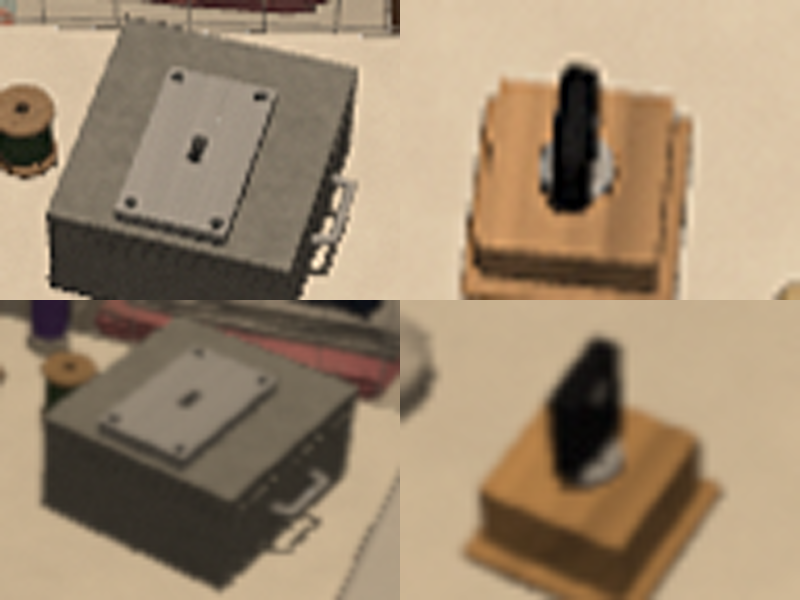

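The crops show the keyhole at scene (282.5,121), the cabinet's top corners and the stand's top corners. Next I'll cast rays through those points.

```bash
python3 - <<'E'
from h import *
def quad(n,P,z):
    Q=np.array([onz(n,u,v,z)[:2] for u,v in P]); print(n,Q.round(4).tolist(),'c',Q.mean(0).round(4))
    for i in range(4):
        e=Q[(i+1)%4]-Q[i]; print('  len %.4f ang %.1f'%(np.linalg.norm(e),np.degrees(np.arctan2(e[1],e[0]))))
S=lambda P,x,y,k,ox,oy:[(x+(u-ox)/k,y+(v-oy)/k) for u,v in P]
k=400/96;k2=400/60;k3=400/88
quad('scene',S([(125,27),(357,70),(295,272),(50,215)],235,85,k,0,0),.062)
quad('side',S([(180,320),(355,400),(235,500),(45,405)],270,140,k3,0,300),.062)
quad('scene',S([(172,66),(275,92),(226,230),(117,207)],235,85,k,0,0),.071)
quad('scene',S([(502,80),(675,97),(660,265),(478,250)],245,275,k2,400,0),.03)
quad('side',S([(550,400),(698,440),(622,548),(482,490)],215,255,k2,400,300),.03)
print('hole',onz('scene',235+198/k,85+150/k,.071),onz('side',270+190/k3,140+100/k3,.071))
print('bow mid two',two(ray('scene',245+176/k2,275+100/k2),ray('side',215+187/k2,255+100/k2)))
for n,u,v,z in [('spool',235+25/k,85+110/k,.036),('weight',223,290,.01),('thimble',305,323,.011),('yellow',279,348,.01)]: print(n,onz('scene',u,v,z).round(3))
E
```

```text
scene [[0.6488, -0.2493], [0.533, -0.2252], [0.5625, -0.1008], [0.6789, -0.1301]] c [ 0.6058 -0.1764]
  len 0.1183 ang 168.3
  len 0.1279 ang 76.6
  len 0.1200 ang -14.2
  len 0.1229 ang -104.2
side [[0.6446, -0.248], [0.531, -0.211], [0.563, -0.1005], [0.683, -0.1388]] c [ 0.6054 -0.1746]
  len 0.1195 ang 162.0
  len 0.1150 ang 73.8
  len 0.1259 ang -17.7
  len 0.1157 ang -109.4
scene [[0.6241, -0.2167], [0.5735, -0.2019], [0.5953, -0.1173], [0.6468, -0.129]] c [ 0.61   -0.1662]
  len 0.0527 ang 163.7
  len 0.0874 ang 75.6
  len 0.0528 ang -12.8
  len 0.0906 ang -104.5
scene [[0.6381, 0.1732], [0.5928, 0.1764], [0.5954, 0.2221], [0.6419, 0.2197]] c [0.617  0.1978]
  len 0.0455 ang 176.0
  len 0.0458 ang 86.7
  len 0.0466 ang -3.0
  len 0.0467 ang -94.6
side [[0.6379, 0.182], [0.5924, 0.1788], [0.5957, 0.2217], [0.6405, 0.2189]] c [0.6166 0.2003]
  len 0.0456 ang -175.9
  len 0.0430 ang 85.6
  len 0.0449 ang -3.6
  len 0.0369 ang -94.0
hole [ 0.60982203 -0.16456237  0.071     ] [ 0.60929577 -0.16225354  0.071     ]
bow mid two (array([0.62000846, 0.18675528, 0.04556751]), np.float64(0.0059041047616162886))
spool [ 0.698 -0.216  0.036]
weight [0.705 0.173 0.01 ]
thimble [0.559 0.229 0.011]
yellow [0.602 0.274 0.01 ]
```

The key is at about (0.617, 0.199) with yaw -3.5°. The hole is at about (0.610, -0.164) with cabinet yaw about -14.5°. I'll go up first, spinning -65° (j6 goes to about 111°, which leaves room for the later turn).

```bash
python3 -m creep '{"gripper":[0,0,0,0,0],"translation":[[0,0,-1],[0,0,-1],[0,0,-1],[0,0,-1],[0,0,-1]],"spin":[-1,-1,-1,-1,-1]}'; python3 -m creep '{"gripper":[0,0,0,0,0],"translation":[[0,0,-0.7],[0,0,0],[0,0,0],[0,0,0],[0,0,0]],"spin":[-1,-1,-1,-1,-1]}';  python3 -m creep '{"gripper":[0,0,0,0],"translation":[[0,0,0],[0,0,0],[0,0,0],[0,0,0]],"spin":[-1,-1,-1,0]}'
```

```text
clock: 0.52
eef_pos: [0.2018, -0.5112, 0.3825]
eef_rot: [-2.883, -1.247, -0.0]
wrist_force: [-1.0, -0.5, 0.0]
width: 0.0858
finger_force: 0.0
clock: 0.93
eef_pos: [0.2018, -0.5117, 0.402]
eef_rot: [-2.545, -1.841, -0.0]
wrist_force: [0.6, 0.4, 0.2]
width: 0.0851
finger_force: 0.0
clock: 1.27
eef_pos: [0.2018, -0.5116, 0.4019]
eef_rot: [-2.283, -2.157, -0.001]
wrist_force: [0.2, -0.7, 1.5]
width: 0.0854
finger_force: 0.0
```

```bash
python3 -m creep '{"gripper":[0,0,0,0,0],"translation":[[0.94,0.475,0],[0.94,0.475,0],[0.94,0.475,0],[0.94,0.475,0],[0.94,0.475,0]],"spin":[0,0,0,0,0]}' | head -2; python3 -m creep '{"gripper":[0,0,0,0,0],"translation":[[0.94,0.475,0],[0.94,0.475,0],[0.94,0.475,0],[0.94,0.475,0],[0.94,0.475,0]],"spin":[0,0,0,0,0]}'| head -2;  python3 -m creep '{"gripper":[0,0,0,0,0],"translation":[[0.94,0.475,0],[0.94,0.475,0],[0.94,0.475,0],[0.94,0.475,0],[0.94,0.475,0]],"spin":[0,0,0,0,0]}' | head -2; python3 -m creep '{"gripper":[0,0,0,0,0],"translation":[[0.94,0.475,0],[0.94,0.475,0],[0.94,0.475,0],[0.94,0.475,0],[0.94,0.475,0]],"spin":[0,0,0,0,0]}' | head -2; python3 -m creep '{"gripper":[0,0,0,0,0],"translation":[[0.94,0.475,0],[0.94,0.475,0],[0.94,0.475,0],[0.94,0.475,0],[0,0,0]],"spin":[0,0,0,0,0]}'
```

```text
clock: 1.68
eef_pos: [0.2819, -0.3738, 0.4021]
clock: 2.1
eef_pos: [0.3615, -0.2373, 0.4022]
clock: 2.52
eef_pos: [0.4412, -0.1007, 0.4023]
clock: 2.93
eef_pos: [0.5209, 0.0357, 0.4022]
clock: 3.35
eef_pos: [0.586, 0.1473, 0.3999]
eef_rot: [-2.286, -2.151, 0.003]
wrist_force: [-0.7, -0.7, -1.3]
width: 0.0854
finger_force: 0.0
```

```bash
python3 -m creep '{"gripper":[0,0,0,0,0],"translation":[[0.9,0.46,0],[0.9,0.46,0.9],[0,0,1],[0,0,1],[0,0,1]],"spin":[0,0,0,0,0]}' | head -2; python3 -m creep '{"gripper":[0,0,0,0,0],"translation":[[0,0,1],[0,0,1],[0,0,0],[0,0,0],[0,0,0]],"spin":[0,0,0,0,0]}'
python3 - <<'E'
from h import *
s=env.observe(); im=env.capture('wrist'); cv2.imwrite('pics/w1.png',im[:,:,::-1]); print(s['eef_pos'],s['eef_rot'])
import pickle; pickle.dump(s,open('s1.pkl','wb'))
E
```

```text
clock: 3.77
eef_pos: [0.6148, 0.1957, 0.2832]
clock: 4.18
eef_pos: [0.6156, 0.1954, 0.2272]
eef_rot: [2.288, 2.151, 0.003]
wrist_force: [0.1, 0.2, -0.3]
width: 0.0854
finger_force: 0.0
[0.61560287 0.19539763 0.22724967] [2.28820718 2.15097335 0.00263589]
```

View pics/w1.png

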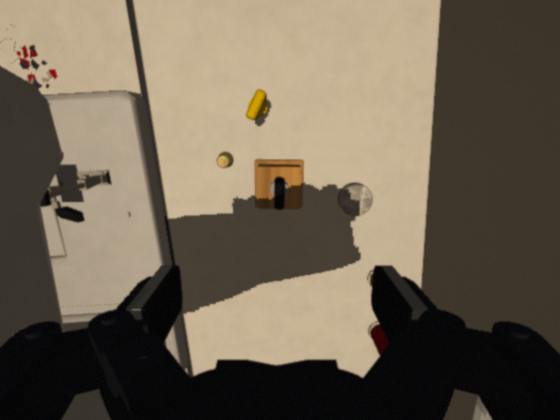

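The wrist view shows the stand at (279,184), the black bow at (280,193), the yellow look-alike at (257,105), the thimble at (224,160) and the weight at (355,199). Now I'll measure the bow and block with colour masks.

```bash
cat > m.py <<'E'
from h import *
import pickle
s=pickle.load(open('s1.pkl','rb')); im=cv2.imread('pics/w1.png'); hsv=cv2.cvtColor(im,cv2.COLOR_BGR2HSV)
roi=np.zeros(im.shape[:2],np.uint8); roi[150:215,245:312]=1
bow=((hsv[...,2]<45)&(roi>0)).astype(np.uint8)
c=max(cv2.findContours(bow,0,1)[0],key=cv2.contourArea); print('bow',cv2.minAreaRect(c),cv2.boundingRect(c))
w=((hsv[...,0]>8)&(hsv[...,0]<18)&(hsv[...,1]>120)&(roi>0)).astype(np.uint8)|bow
cw=max(cv2.findContours(w,0,1)[0],key=cv2.contourArea); r=cv2.minAreaRect(cw); print('wood',r,cv2.boundingRect(cw))
# bow outline in world, at its top height
P=np.array([onz('wrist',*p[0],0.07,s)[:2] for p in c]); print('bow at .07',P.min(0),P.max(0))
B=np.array([onz('wrist',*p,0.012,s)[:2] for p in cv2.boxPoints(r)]); print('wood@foot',B.round(4).tolist(),B.mean(0))
E=np.diff(np.vstack([B,B[:1]]),axis=0); print(np.linalg.norm(E,axis=1),np.degrees(np.arctan2(E[:,1],E[:,0])))
cam,_=ray('wrist',280,193,s); print('cam',cam)
E
python3 m.py; python3 - <<'E'
import cv2
i=cv2.imread('pics/w1.png')[145:220,230:330]; cv2.imwrite('pics/w1z.png',cv2.resize(i,None,fx=7,fy=7,interpolation=cv2.INTER_CUBIC))
E
```

```text
bow ((279.6092834472656, 193.53384399414062), (10.705714225769043, 31.174150466918945), 3.179830312728882) (274, 178, 12, 32)
wood ((278.5, 184.5), (49.0, 47.0), 90.0) (255, 160, 48, 50)
bow at .07 [0.61398034 0.18407808] [0.62546336 0.21448726]
wood@foot [[0.5952, 0.2263], [0.647, 0.2231], [0.6448, 0.167], [0.5907, 0.1703]] [0.61942314 0.19666706]
[0.05196048 0.05609794 0.05421082 0.05607826] [ -3.51872971 -92.24979998 176.46543427  85.45128883]
cam [0.62043432 0.26430896 0.36872255]
```

View pics/w1z.png

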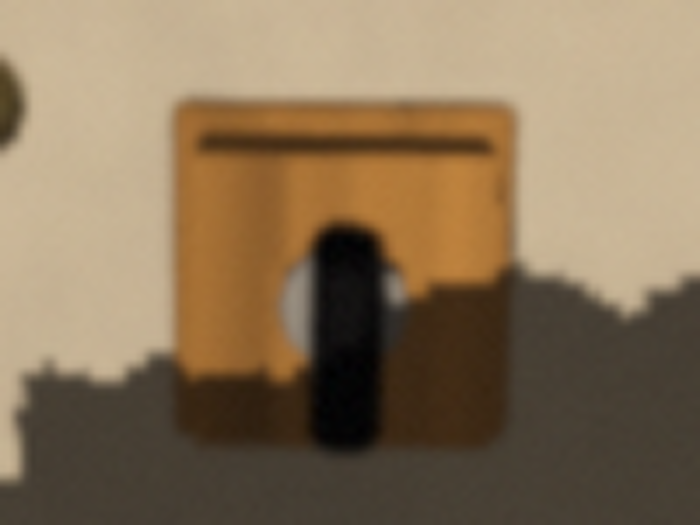

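```bash
python3 - <<'E'
from h import *
import pickle
s=pickle.load(open('s1.pkl','rb')); print(onz('wrist',279,188.6,.034,s),onz('wrist',279.3,193.5,.07,s))
E
python3 -m creep '{"gripper":[0.5,0.5,0.5,0.5,0.5],"translation":[[0.1,0.125,1],[0,0,1],[0,0,1],[0,0,1],[0,0,0.9]],"spin":[0,0,0,0,0]}' | head -2; python3 -m creep '{"gripper":[0.5,0.5,0.5],"translation":[[0,0,0],[0,0,0],[0,0,0]],"spin":[0,0,0]}'
python3 - <<'E'
from h import *
cv2.imwrite('pics/side1.png',cv2.resize(env.capture('side')[215:305,190:310,::-1],None,fx=6,fy=6,interpolation=cv2.INTER_CUBIC))
E
```

```text
[0.61978401 0.19695418 0.034     ] [0.61985978 0.19944144 0.07      ]
clock: 4.65
eef_pos: [0.6201, 0.1984, 0.079]
clock: 4.9
eef_pos: [0.6205, 0.1985, 0.0811]
eef_rot: [2.287, 2.152, 0.005]
wrist_force: [0.2, -0.5, 0.9]
width: 0.0425
finger_force: 0.0
```

View pics/side1.png

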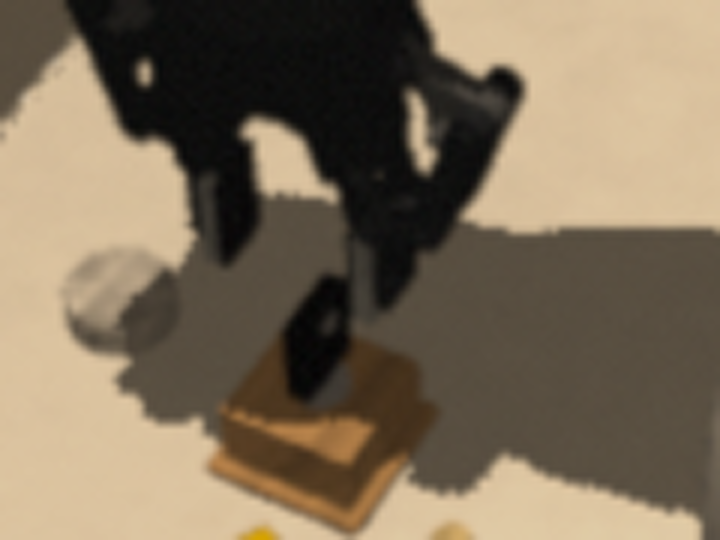

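The open fingers straddle the bow at about (315,340) in the crop, above the stand. I'll descend and close.

```bash
python3 -m creep '{"gripper":[0.5,0.5,0.5,0.5],"translation":[[0,-0.02,0.7],[0,0,0.65],[0,0,0],[0,0,0]],"spin":[0,0,0,0]}'; python3 -m creep '{"gripper":[1,1,1,1,1],"translation":[[0,0,0],[0,0,0],[0,0,0],[0,0,0],[0,0,0]],"spin":[0,0,0,0,0]}'; python3 -m creep '{"gripper":[1,1,1,1,1],"translation":[[0,0,0],[0,0,0],[0,0,0],[0,0,0],[0,0,0]],"spin":[0,0,0,0,0]}'
```

```text
clock: 5.28
eef_pos: [0.6188, 0.1984, 0.0391]
eef_rot: [2.287, 2.153, 0.001]
wrist_force: [-0.0, 1.1, 0.0]
width: 0.0431
finger_force: 0.0
clock: 5.7
eef_pos: [0.6192, 0.1985, 0.0396]
eef_rot: [2.287, 2.152, 0.004]
wrist_force: [0.4, -0.8, 5.7]
width: 0.0094
finger_force: 58.6
clock: 6.12
eef_pos: [0.6192, 0.1985, 0.0396]
eef_rot: [2.287, 2.152, 0.004]
wrist_force: [-0.5, 0.3, 6.2]
width: 0.0087
finger_force: 58.6
```

Gripped (width 8.7 mm). I'll lift straight out, go up to 0.4 m and check.

```bash
python3 -m creep '{"gripper":[1,1,1,1,1],"translation":[[0,0,-0.2],[0,0,-0.4],[0,0,-0.6],[0,0,-0.8],[0,0,-1]],"spin":[0,0,0,0,0]}'; python3 -m creep '{"gripper":[1,1,1,1,1],"translation":[[0,0,-1],[0,0,-1],[0,0,-1],[0,0,-1],[0,0,-1]],"spin":[0,0,0,0,0]}'; python3 -m creep '{"gripper":[1,1,1,1,1],"translation":[[0,0,-1],[0,0,-1],[0,0,-1],[0,0,-0.5],[0,0,0]],"spin":[0,0,0,0,0]}'
python3 - <<'E'
from h import *
psi=np.radians(-14.5); xc=np.array([np.cos(psi),np.sin(psi)])
s=env.observe(); M=R.from_rotvec(s['eef_rot']).as_matrix(); print(M.round(3).tolist())
d=np.r_[[0.606,-0.176],0]-np.r_[s['eef_pos'][:2],0]; print('tool delta units',(M.T@d)/.03)
print('spin deg', np.degrees(np.arctan2(M[1,1],M[0,1])-psi), s['joint_positions'])
E
```

```text
clock: 6.53
eef_pos: [0.6175, 0.1981, 0.1281]
eef_rot: [-2.287, -2.152, 0.003]
wrist_force: [1.8, 1.2, -0.4]
width: 0.0092
finger_force: 58.4
clock: 6.95
eef_pos: [0.6178, 0.1982, 0.2803]
eef_rot: [2.287, 2.153, 0.001]
wrist_force: [1.9, -0.0, -0.9]
width: 0.0092
finger_force: 58.4
clock: 7.37
eef_pos: [0.6184, 0.1983, 0.3874]
eef_rot: [2.285, 2.151, 0.008]
wrist_force: [-0.8, -0.7, 0.4]
width: 0.0094
finger_force: 58.5
[[0.06, 0.998, 0.006], [0.998, -0.06, 0.001], [0.002, 0.006, -1.0]]
tool delta units [-12.47827416   0.34356289  -0.01673785]
spin deg 11.032812921479207 [ 1.81223024e-01  4.72014302e-01  7.44764598e-01  1.83712092e+00
 -2.56778666e-05  1.81252837e+00]
```

```bash
python3 -m creep '{"gripper":[1,1,1,1,1],"translation":[[-0.5,0.0,0],[-0.9,0.05,0],[-1,0.05,0],[-1,0.05,0],[-1,0.05,0]],"spin":[0,0,0,0,0]}' | head -2; python3 -m creep '{"gripper":[1,1,1,1,1],"translation":[[-1,0,0],[-1,0,0],[-1,0.05,0],[-1,0.05,0],[-1,0.05,0]],"spin":[0,0,0,0,0]}'| head -2;  python3 -m creep '{"gripper":[1,1,1,1,1],"translation":[[-1,0,0],[-1,0,0],[-0.6,0,0],[-0.4,0,0],[0,0,0]],"spin":[0,0,0,0,0]}'| head -2; python3 -m creep '{"gripper":[1,1,1,1,1],"translation":[[0,0,0.5],[0,0,1],[0,0,1],[0,0,1],[0,0,1]],"spin":[0.5,0.5,0.6,0.6,0]}' | head -2;  python3 -m creep '{"gripper":[1,1,1,1,1],"translation":[[0,0,1],[0,0,0.5],[0,0,0],[0,0,0],[0,0,0]],"spin":[0,0,0,0,0]}'
python3 - <<'E'
from h import *
import pickle
s=env.observe(); im=env.capture('wrist'); cv2.imwrite('pics/w2.png',im[:,:,::-1]); pickle.dump(s,open('s2.pkl','wb')); print(s['joint_positions'])
E
```

```text
clock: 7.78
eef_pos: [0.6155, 0.0644, 0.3818]
clock: 8.2
eef_pos: [0.6107, -0.0858, 0.382]
clock: 8.62
eef_pos: [0.6056, -0.1762, 0.3816]
clock: 9.03
eef_pos: [0.6057, -0.1722, 0.2464]
clock: 9.45
eef_pos: [0.6068, -0.1732, 0.2043]
eef_rot: [2.482, 1.924, 0.002]
wrist_force: [0.6, -0.6, 0.2]
width: 0.0093
finger_force: 58.6
[-4.11019486e-01  4.05193599e-01  1.70373726e-01  1.33414729e+00
  1.32200479e-04  1.41161706e+00]
```

View pics/w2.png

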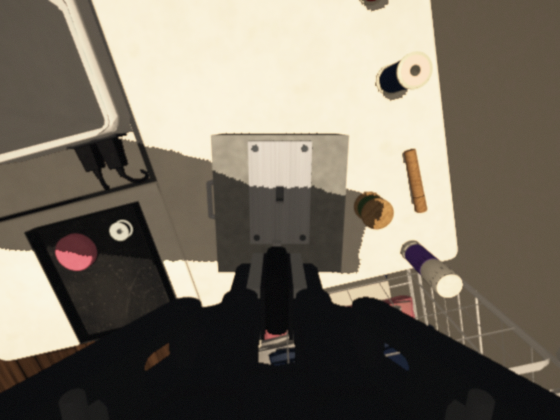

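The wrist view shows the plate spanning columns 248–312 and rows 141–244, with the keyhole at (280,194). The cabinet's top spans 212–348 by 134–272. The held key sits at the fingertips around (278,280). Next I'll measure the yaw and the hole position.

```bash
python3 - <<'E'
from h import *
import pickle
s=pickle.load(open('s2.pkl','rb')); g=cv2.imread('pics/w2.png',0)
roi=g[175:212,262:298]; _,m=cv2.threshold(roi,55,255,cv2.THRESH_BINARY_INV)
for c in cv2.findContours(m,0,1)[0]:
    if cv2.contourArea(c)>15:
        r=cv2.minAreaRect(c); print('hole',r,onz('wrist',r[0][0]+262,r[0][1]+175,.071,s))
# sub-pixel edges: plate left/right and cabinet left/right by max gradient per row
gx=cv2.Sobel(cv2.GaussianBlur(g,(5,5),0),cv2.CV_32F,1,0)
M=R.from_rotvec(s['eef_rot']).as_matrix(); print('tool y yaw',np.degrees(np.arctan2(M[1,1],M[0,1])))
for nm,c0,z,rows,sg in [('plateL',248,.071,range(148,236,4),1),('plateR',312,.071,range(148,236,4),-1)]:
    pts=[]
    for v in rows:
        seg=sg*gx[v,c0-6:c0+7]; u=c0-6+int(seg.argmax()); pts.append(onz('wrist',u,v,z,s)[:2])
    pts=np.array(pts,np.float32); vx,vy,x0,y0=cv2.fitLine(pts,cv2.DIST_HUBER,0,1e-4,1e-4).ravel(); a=np.degrees(np.arctan2(vy,vx))%180
    print(nm,'ang',a,'yaw',a-90,x0,y0)
cr=np.vstack([np.hstack([cv2.resize(cv2.imread('pics/w2.png')[125:255,200:360],None,fx=4,fy=4,interpolation=cv2.INTER_CUBIC)])]); cv2.imwrite('pics/w2z.png',cr)
E
```

```text
hole ((17.5, 19.5), (13.0, 7.0), 90.0) [ 0.61272248 -0.16579002  0.071     ]
tool y yaw -14.429366259787418
plateL ang 75.2308 yaw -14.769203 0.58658385 -0.15837263
plateR ang 75.735725 yaw -14.264275 0.63891596 -0.17115287
```

View pics/w2z.png

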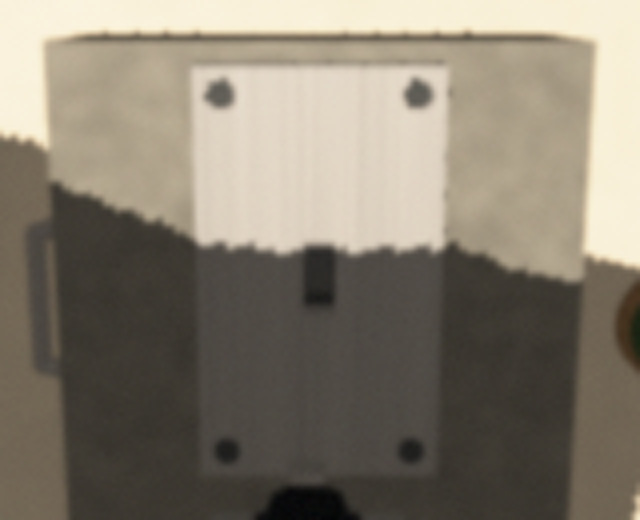

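Yaw is aligned within 0.2°. The hole-minus-stand offset agrees between the scene and wrist cameras to within about 0.5 mm, giving a TCP target near (0.6124, -0.164). I'll go to 11 mm above the plate.

```bash
python3 -m creep '{"gripper":[1,1,1,1,1],"translation":[[0.34,0.1,0.6],[0,0,0.7],[0,0,0.7],[0,0,0.5],[0,0,0.3]],"spin":[0,0,0,0,0]}'; python3 -m creep '{"gripper":[1,1,1,1,1],"translation":[[0,0,0.2],[0,0,0],[0,0,0],[0,0,0],[0,0,0]],"spin":[0,0,0,0,0]}'
python3 -c "
from h import *
s=env.observe(); M=R.from_rotvec(s['eef_rot']).as_matrix(); print(M.round(4).tolist(),s['eef_pos']); print((M.T@(np.array([.6124,-.164,.1006])-s['eef_pos']))/.03, s['wrist_force'])"
```

```text
clock: 9.92
eef_pos: [0.6118, -0.1644, 0.1183]
eef_rot: [2.483, 1.924, 0.0]
wrist_force: [0.2, -0.4, -0.6]
width: 0.0089
finger_force: 58.6
clock: 10.33
eef_pos: [0.6122, -0.1648, 0.1139]
eef_rot: [2.482, 1.923, 0.001]
wrist_force: [-0.4, -0.3, 0.3]
width: 0.009
finger_force: 58.6
[[0.2499, 0.9683, 0.0016], [0.9683, -0.2499, -0.0007], [-0.0002, 0.0017, -1.0]] [ 0.61223053 -0.1647612   0.11389816]
[ 0.02608804 -0.00162709  0.44326347] [-0.39199577 -0.34298165  0.26123979]
```

```bash
python3 -m creep '{"gripper":[1,1,1,1,1],"translation":[[0.03,0,0.06],[0,0,0.06],[0,0,0.06],[0,0,0.06],[0,0,0.03]],"spin":[0,0,0,0,0]}' | sed -n 2,4p; python3 -m creep '{"gripper":[1,1,1,1,1],"translation":[[0,0,0.03],[0,0,0.03],[0,0,0.03],[0,0,0],[0,0,0]],"spin":[0,0,0,0,0]}'| sed -n 2,4p;python3 -m creep '{"gripper":[1,1,1,1,1],"translation":[[0,0,0.03],[0,0,0.03],[0,0,0.03],[0,0,0],[0,0,0]],"spin":[0,0,0,0,0]}'| sed -n 2,4p
```

```text
eef_pos: [0.6118, -0.1636, 0.1043]
eef_rot: [-2.483, -1.924, 0.0]
wrist_force: [0.1, -0.4, -0.7]
eef_pos: [0.612, -0.1637, 0.1019]
eef_rot: [-2.483, -1.924, 0.0]
wrist_force: [1.0, 0.2, -0.5]
eef_pos: [0.6119, -0.1636, 0.0992]
eef_rot: [-2.483, -1.924, 0.0]
wrist_force: [0.1, -0.1, -0.7]
```

```bash
python3 -m creep '{"gripper":[1,1,1,1],"translation":[[0,0,0.03],[0,0,0.03],[0,0,0],[0,0,0]],"spin":[0,0,0,0]}' | sed -n 2,4p; python3 -m creep '{"gripper":[1,1,1,1],"translation":[[0,0,0.03],[0,0,0.03],[0,0,0],[0,0,0]],"spin":[0,0,0,0]}' | sed -n 2,4p
```

```text
eef_pos: [0.6119, -0.1637, 0.0974]
eef_rot: [-2.483, -1.924, 0.0]
wrist_force: [-0.1, 0.4, -1.1]
eef_pos: [0.6119, -0.1636, 0.0956]
eef_rot: [-2.483, -1.924, 0.0]
wrist_force: [0.9, -0.1, -0.1]
```

The tip is now about 5 mm below the plate top with no force, so it's in the slot. I'll go on gently toward home (TCP about 0.081).

```bash
for i in 1; do python3 -m creep '{"gripper":[1,1,1,1],"translation":[[0,0,0.03],[0,0,0.03],[0,0,0],[0,0,0]],"spin":[0,0,0,0]}' | sed -n 2,4p; python3 -m creep '{"gripper":[1,1,1,1],"translation":[[0,0,0.03],[0,0,0.03],[0,0,0],[0,0,0]],"spin":[0,0,0,0]}' | sed -n 2,4p;  python3 -m creep '{"gripper":[1,1,1,1],"translation":[[0,0,0.03],[0,0,0.03],[0,0,0],[0,0,0]],"spin":[0,0,0,0]}' | sed -n 2,4p; done
```

```text
eef_pos: [0.6119, -0.1637, 0.0938]
eef_rot: [-2.483, -1.924, 0.0]
wrist_force: [0.4, 0.7, -0.9]
eef_pos: [0.6119, -0.1637, 0.092]
eef_rot: [-2.483, -1.924, 0.0]
wrist_force: [1.4, 0.5, -0.5]
eef_pos: [0.6119, -0.1637, 0.0902]
eef_rot: [-2.483, -1.924, 0.0]
wrist_force: [-0.7, 1.0, -0.6]
```

```bash
python3 -m creep '{"gripper":[1,1,1,1],"translation":[[0,0,0.03],[0,0,0.03],[0,0,0],[0,0,0]],"spin":[0,0,0,0]}' | sed -n 2,4p; python3 -m creep '{"gripper":[1,1,1,1],"translation":[[0,0,0.03],[0,0,0.03],[0,0,0],[0,0,0]],"spin":[0,0,0,0]}' | sed -n 2,4p;  python3 -m creep '{"gripper":[1,1,1,1],"translation":[[0,0,0.03],[0,0,0.03],[0,0,0],[0,0,0]],"spin":[0,0,0,0]}' | sed -n 2,4p;  python3 -m creep '{"gripper":[1,1,1,1],"translation":[[0,0,0.03],[0,0,0.03],[0,0,0],[0,0,0]],"spin":[0,0,0,0]}' | sed -n 2,4p
```

```text
eef_pos: [0.6119, -0.1636, 0.0884]
eef_rot: [-2.483, -1.924, 0.0]
wrist_force: [0.1, -0.5, 0.1]
eef_pos: [0.6119, -0.1637, 0.0866]
eef_rot: [-2.483, -1.924, 0.0]
wrist_force: [-0.7, 1.4, -0.1]
eef_pos: [0.6119, -0.1636, 0.0848]
eef_rot: [-2.483, -1.924, 0.0]
wrist_force: [-0.1, -0.8, -0.4]
eef_pos: [0.6119, -0.1637, 0.083]
eef_rot: [-2.483, -1.924, 0.0]
wrist_force: [0.0, -0.3, 0.3]
```

```bash
python3 -m creep '{"gripper":[1,1,1,1],"translation":[[0,0,0.02],[0,0,0.02],[0,0,0],[0,0,0]],"spin":[0,0,0,0]}' | sed -n 2,4p; python3 -m creep '{"gripper":[1,1,1,1],"translation":[[0,0,0.02],[0,0,0],[0,0,0],[0,0,0]],"spin":[0,0,0,0]}' | sed -n 2,4p;  python3 -m creep '{"gripper":[1,1,1],"translation":[[0,0,0.02],[0,0,0],[0,0,0]],"spin":[0,0,0]}' | sed -n 2,4p
```

```text
eef_pos: [0.6119, -0.1637, 0.0819]
eef_rot: [-2.483, -1.924, -0.0]
wrist_force: [0.6, 0.3, -0.3]
eef_pos: [0.612, -0.1637, 0.0813]
eef_rot: [2.484, 1.924, 0.0]
wrist_force: [-0.1, 0.6, -0.7]
eef_pos: [0.612, -0.1637, 0.0806]
eef_rot: [-2.483, -1.924, 0.0]
wrist_force: [-0.8, -0.1, -0.4]
```

```bash
python3 -m creep '{"gripper":[1,1,1],"translation":[[0,0,0.015],[0,0,0],[0,0,0]],"spin":[0,0,0]}' | sed -n 2,4p; python3 -m creep '{"gripper":[1,1,1],"translation":[[0,0,0.015],[0,0,0],[0,0,0]],"spin":[0,0,0]}' | sed -n 2,4p;  python3 -m creep '{"gripper":[1,1,1],"translation":[[0,0,0.01],[0,0,0],[0,0,0]],"spin":[0,0,0]}' | sed -n 2,4p
```

```text
eef_pos: [0.612, -0.1637, 0.0806]
eef_rot: [2.483, 1.924, 0.0]
wrist_force: [-1.1, 0.1, 3.2]
eef_pos: [0.612, -0.1637, 0.0805]
eef_rot: [2.483, 1.924, 0.0]
wrist_force: [-3.1, 0.1, 7.1]
eef_pos: [0.612, -0.1637, 0.0805]
eef_rot: [2.483, 1.923, 0.001]
wrist_force: [-3.6, 0.7, 10.1]
```

The shoulder is home (10 N, TCP 0.0805, which matches). I'll ease off slightly and begin turning clockwise, compensating for the key axis sitting about 1.5 mm off the TCP.

```bash
python3 -m creep '{"gripper":[1,1,1,1,1],"translation":[[0,0,-0.015],[0,0.004,0],[0,0.004,0],[0,0.004,0],[0,0,0]],"spin":[0,0.8,0.8,0.8,0]}' | sed -n 2,6p; python3 -m creep '{"gripper":[1,1,1,1],"translation":[[0,0.004,0],[0,0.004,0],[0,0.004,0],[0,0,0]],"spin":[0.8,0.8,0.8,0]}' | sed -n 2,6p
python3 -c "
from h import *
s=env.observe(); print(s['torque'],s['wrist_force'],s['joint_positions'])"
```

```text
eef_pos: [0.6126, -0.1638, 0.0805]
eef_rot: [2.674, 1.648, 0.001]
wrist_force: [-2.8, 1.0, 6.2]
width: 0.009
finger_force: 59.6
eef_pos: [0.6129, -0.164, 0.0805]
eef_rot: [2.832, 1.359, 0.001]
wrist_force: [-1.6, 0.9, 5.7]
width: 0.0089
finger_force: 59.6
[0.17936096 0.25154896 0.01616719] [-1.62079723  0.86149027  5.74463512] [-3.93689553e-01  4.74775499e-01 -3.98835937e-02  1.05515663e+00
  7.62743108e-05  1.85276973e+00]
```

```bash
python3 -m creep '{"gripper":[1,1,1,1,1],"translation":[[0,0.004,0],[0,0.004,0],[0,0.004,0],[0,0.004,0],[0,0,0]],"spin":[0.8,0.8,0.8,0.8,0]}' | sed -n 2,6p; python3 -m creep '{"gripper":[1,1,1,1,1],"translation":[[0,0.004,0],[0,0.004,0],[0,0.004,0],[0,0.004,0],[0,0,0]],"spin":[0.8,0.8,0.8,0.8,0]}' | sed -n 2,6p
python3 -c "
from h import *
s=env.observe(); print(s['torque'],s['wrist_force'],s['joint_positions'][5])"
```

```text
eef_pos: [0.6133, -0.1644, 0.0805]
eef_rot: [2.993, 0.952, 0.001]
wrist_force: [-1.8, 0.5, 5.5]
width: 0.0089
finger_force: 59.6
eef_pos: [0.6135, -0.1648, 0.0805]
eef_rot: [3.097, 0.526, 0.001]
wrist_force: [-1.6, 0.1, 5.3]
width: 0.0089
finger_force: 59.6
[0.08929938 0.23322566 0.06194975] [-1.55880799  0.11484393  5.29216081] 2.4105408152390737
```

```bash
python3 -m creep '{"gripper":[1,1,1,1,1],"translation":[[0,0.004,0],[0,0.004,0],[0,0.004,0],[0,0.002,0],[0,0,0]],"spin":[0.8,0.8,0.8,0.6,0]}' | sed -n 2,6p
python3 - <<'E'
from h import *
s=env.observe(); print(s['torque'],s['wrist_force'],s['joint_positions'][5])
a=env.capture('scene'); b=env.capture('side')
f=lambda i,x,y,w,h:cv2.resize(i[y:y+h,x:x+w,::-1],(400,300),interpolation=cv2.INTER_CUBIC)
cv2.imwrite('pics/d.png',np.hstack([f(a,245,100,100,75),f(b,290,140,100,75)]))
E
```

```text
eef_pos: [0.6137, -0.1653, 0.0806]
eef_rot: [3.139, 0.119, 0.002]
wrist_force: [-1.3, -0.1, 6.2]
width: 0.0094
finger_force: 59.6
[-0.0366529   0.20050293  0.02638757] [-1.32898087 -0.11158479  6.22500693] 2.67084007304925
```

View pics/d.png

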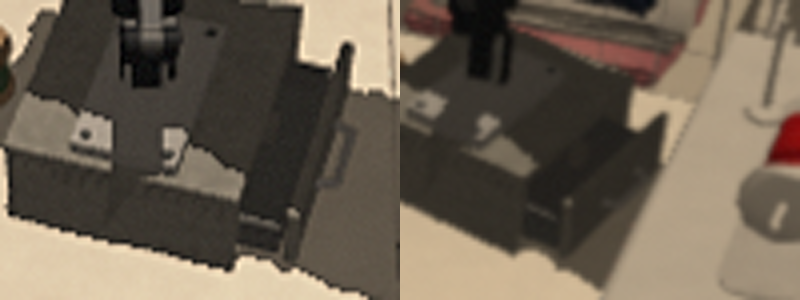

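Both views show the drawer sprung out. I'll release and rise straight up.

```bash
python3 -m creep '{"gripper":[0.85,0.8,0.7,0.6,0.5],"translation":[[0,0,0],[0,0,0],[0,0,0],[0,0,0],[0,0,0]],"spin":[0,0,0,0,0]}'; python3 -m creep '{"gripper":[0.5,0.5,0.5,0.5,0.5],"translation":[[0,0,0],[0,0,0],[0,0,-0.2],[0,0,-0.4],[0,0,-0.6]],"spin":[0,0,0,0,0]}'; python3 -m creep '{"gripper":[0.5,0.5,0.5,0.5,0.5],"translation":[[0,0,-0.8],[0,0,-1],[0,0,-1],[0,0,-1],[0,0,-0.5]],"spin":[0,0,0,0,0]}';  python3 -m creep '{"gripper":[0.5,0.5,0.5,0.5,0.5],"translation":[[0,0,0],[0,0,0],[0,0,0],[0,0,0],[0,0,0]],"spin":[0,0,0,0,0]}'
python3 - <<'E'
from h import *
a=env.capture('scene'); b=env.capture('wrist')
f=lambda i,x,y,w,h:cv2.resize(i[y:y+h,x:x+w,::-1],(400,300),interpolation=cv2.INTER_CUBIC)
cv2.imwrite('pics/e.png',np.hstack([f(a,225,85,120,90),f(b,120,90,320,240)]))
E
```

```text
clock: 18.77
eef_pos: [0.6133, -0.1651, 0.0797]
eef_rot: [-3.139, -0.124, 0.0]
wrist_force: [0.3, -0.8, 0.5]
width: 0.0426
finger_force: 0.0
clock: 19.18
eef_pos: [0.6126, -0.1648, 0.1153]
eef_rot: [-3.138, -0.124, 0.004]
wrist_force: [-0.2, -0.1, 0.3]
width: 0.0426
finger_force: 0.0
clock: 19.6
eef_pos: [0.6138, -0.1653, 0.2495]
eef_rot: [3.137, 0.124, 0.007]
wrist_force: [0.5, 0.3, 0.0]
width: 0.0426
finger_force: 0.0
clock: 20.02
eef_pos: [0.6129, -0.165, 0.2437]
eef_rot: [-3.138, -0.124, 0.003]
wrist_force: [-0.8, -0.6, 0.1]
width: 0.0427
finger_force: 0.0
```

View pics/e.png

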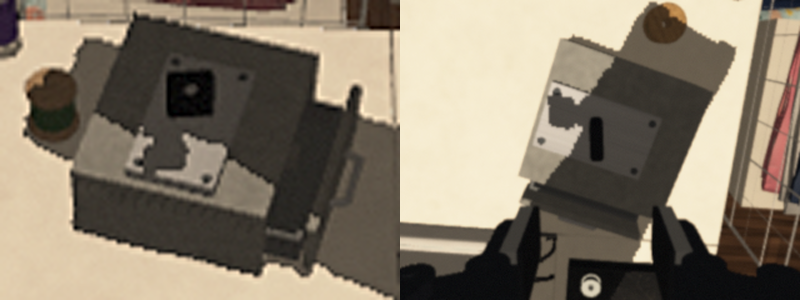

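The key stands upright and turned in the lock, the drawer is out, the spool is in place and the gripper is clear, so I'm handing in.

```bash
python3 -c "
from rig import env
print(env.hand_in())"
```

```text
the job is handed in; nothing more can be done
None
```

I put the key fully home in the lock and turned it clockwise until the drawer sprang open, then let go, leaving the key upright and turned, and handed the job in at about 20 s; the hand-in gave no verdict.

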